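Level the rocking serving riser

TASK

The stone serving riser on the cart rocks because its one adjustable foot is screwed too short. Turn the wing on that corner until the riser stands firmly on all four feet, then let go; leave the riser in its place with its two dipping dishes on it, and leave the other things on the cart where they are.

Things in the scene. Friction and masses are not known exactly. Their poses are not given: they have to be found in the camera images.
- riser: low serving riser, 1.6 kg, loose on the cart: white stone deck 240 x 200 x 16 mm (x by y), its top 50 mm above the soles of four feet. Origin: centre of its underside at sole height, x along the long side, z up. Plain feet at (108,-88), (108,88), (-108,-88) mm; the adjustable foot is under a 56 mm square steel lug (top at 51 mm) at (-125,105). It starts leaning 1.5 to 2.5 degrees to that foot.
- foot_screw (a joint): turn of the adjustable foot's screw, rad. Grows as the wing is turned clockwise seen from above, which lengthens the foot 1.9 mm per rad (12 mm per turn). 0: exactly as long as the other three feet. Starts between -3.4 and -2.3; stops at -4 and +3. Its friction (0.05 N m) keeps it where it is left.
- wing_grip (a point): middle of the upright steel wing on the adjustable foot's screw, on its axis: bar 70 mm long (this point's x), 14 mm thick (y), 30 mm tall (15 mm above and below this point), flat sides to pinch from above. 87 mm above the cart, nearly constant while turned (the riser climbs the screw). Under it a 15 mm stem. Wing underside to lug top: 21 mm when the foot is right, 4 to 7 mm more at the start.
- sole_far (a point): centre of the sole of the plain foot diagonally opposite the adjustable one; height 0 when it stands on the cart top; at the start it hangs 3.5 to 5.5 mm in the air
- sole_left (a point): centre of the sole of the plain foot at the riser's +x +y corner; height 0 when it stands
- sole_right (a point): centre of the sole of the plain foot at the riser's -x -y corner; height 0 when it stands
- sole_adjust (a point): centre of the sole (28 mm disc, does not turn) of the adjustable foot; height 0 when it stands
- dish_1: white ceramic dipping dish standing on the riser's deck, rim 80 mm across, 26 mm tall; origin at the centre of its underside
- dish_2: white ceramic dipping dish standing on the riser's deck, rim 80 mm across, 26 mm tall; origin at the centre of its underside
- dish_3: white ceramic dipping dish on the cart, beside the riser, rim 80 mm across, 26 mm tall; origin at the centre of its underside
- dish_4: white ceramic dipping dish on the cart, rim 80 mm across, 26 mm tall; origin at the centre of its underside
- chopstick_rest: green glass chopstick rest, 75 x 26 x 19 mm, on the cart beside the riser; origin at the centre of its underside
- ladle_1: stainless slotted ladle lying on the cart, bowl 76 mm across, handle 150 mm long to its -x; origin under the bowl
- ladle_2: stainless slotted ladle lying on the cart, bowl 76 mm across, handle 150 mm long to its -x; origin under the bowl
- strainer: steel mesh strainer spoon lying on the cart, bowl 88 mm across, handle 150 mm long to its -x; origin under the bowl
There are look-alikes about, which are no part of the job. What is shaped like the dish_1 but green or orange is not meant.

How it is judged:
By the outcome, as a careful person would: the job done as asked, in the order asked, and still so for the second after the job is handed in, with the robot touching nothing.
It also fails if it takes over 51 s, if anything falls off the work surface, if the arm or the gripper's body presses on something with over 40 N, if the wrist force passes 120 N, or if a joint passes its speed limit or range.

ROBOT

A 6-joint arm with a two-finger parallel gripper is mounted at the origin on the work surface. World frame = base frame: x ahead of the robot, y to its left, z up, the work surface at z = 0. Lengths are in mm, angles in degrees, forces in N, time in s.
With the tool pointing down it reaches from about 300 to 850 mm from the base axis. Payload 4.2 kg.
Tool frame: the origin (TCP) lies at the very end of the fingers, on their centre line; the grasp point (between the pads) lies 19 mm behind it (env.grasp_offset is the distance from the TCP to the grasp point, in mm); z points along the fingers, y is the line along which they close (so a half turn about z gives the same grasp; the last joint's range is limited). The gripper opens to 91 mm and grips with 3 to 60 N. Pads are 32 mm wide; open, the fingers measure 118 mm over their backs; the gripper's body (76 mm by 178 mm) begins 60 mm behind the grasp point.
Start: joints at [-70.76, 18.312, 89.639, -0, 72.044, -1.146], TCP at [200.3, -539.002, 213.976] pointing down, gripper open.
Joint ranges: [-177.97, 177.97], [-48.28, 115.42], [12.27, 149.76], [-77.06, 257.06], [2.81, 150.46], [-146.56, 146.56]. Speed limits (degrees/s): [147.25, 147.25, 180, 180, 180, 180].

INTERFACE

Orientations are given as [roll, pitch, yaw] about the fixed x, y, z axes, in that order (R = Rz(yaw) Ry(pitch) Rx(roll)).
In Python, from workcell import env gives the robot as it stands. The module is installed in compiled form; this text tells all that it offers.
- The arm moves only by the tool send_rows, never from a script. Its argument "motion" is a list of rows, each an object of numbers: "tx", "ty", "tz": the shift along the tool's x, y, z in units of 500 mm (1.0 is 500 mm); "rx", "ry", "rz": the turn, a rotation vector about the tool's x, y, z in units of 30 degrees (1.0 is 30 degrees); "gripper": the closure, from -1 (fully open) to 1 (shut). In form: [{"tx": .., "ty": .., "tz": .., "rx": .., "ry": .., "rz": .., "gripper": ..}, ...]. A call has 1 to 12 rows; each row shifts and turns the commanded pose from where the row before left it, along the tool's axes as they then stand; what a row does not reach is not made up. A row lasts 1/8 s, in which the tool goes at most 62.5 mm and 10.7 degrees, less where a joint would pass 70% of its speed; a pose out of reach is approached as far as the arm can. A call with a number of a shift or a turn outside -1 to 1 is refused whole. A call with a gripper value outside its range is refused whole. The fingers move at their own pace and stop on an object; "grip_force" is the grip in N (left out, the last holds). Time passes only in rows, so rows that do not move let the fingers close. It gives the time, the measured TCP pose, the force, the opening and the grip force at its end, in the units of the state.
- env.state(): the state, without advancing time (a new reading comes with each control period).
- env.grab_frame(name): name is "scene" or "top"; returns a dict with "frame" (384x512x3 uint8, red, green, blue), "vertical_fov" (degrees; the focal length in pixels is half the picture's height over the tangent of half this angle, whatever the lens; pixels are square), "cx", "cy" (the principal point, pixels), "rvec" (rotation vector, rad) and "tvec" (3), from world to camera coordinates, as OpenCV has them. Camera axes: x right, y down, z forward; pixel columns grow to the right and rows downward; lengths in mm; the calibration is good to about 2 mm. A picture is of the moment at which its call begins. There is no depth.
- env.job_done(): hands the job in; it is judged then, once.
The state is a dict: "time_s": time; "qpos": joint angles; "qvel": joint speeds; "effort": joint torques, N m; "ee_pos": TCP position; "ee_rot": TCP orientation; "force": force on the tool from outside, world axes, zero at the start; "torque": the same for the moment, N m; "gripper_width": finger opening in mm; "gripper_force": force on a finger pad.
Only numpy, scipy, OpenCV 4.12 (cv2) and the standard library are available. Lean on these libraries where they do the work, as an engineer would, in place of code of your own. Each camera call takes 0.05 s, during which the arm holds its last target. There are 200 camera calls.

## Working session

There is one attempt and no reset: what is moved stays moved. The work goes in short steps, Python scripts to look and compute and a tool call to move; the robot and the scene stay as the last step left them, time stands still between calls to the robot, and variables do not carry over. Pictures are saved under pics/ and viewed, at most 10 in all, crops included, and the job is handed in when it is done.

Besides the shell and the picture viewer there is one more tool, called after ">>>" as name(argument=value, ...) on one line, values as JSON. send_rows: Moves the arm, as the interface text tells. Shifts and turns lie within -1 to 1; 1 stands for 500 mm of shift or 30 degrees of turn. Its arguments: {"type":"object","properties":{"motion":{"type":"array"},"grip_force":{"type":"number"}},"required":["motion"]}

```bash
mkdir -p pics; cat > h.py <<'E'
import numpy as np, cv2
from workcell import env
def cam(n):
    f=env.grab_frame(n); im=f["frame"]; h=im.shape[0]
    fo=h/2/np.tan(np.radians(f["vertical_fov"])/2)
    K=np.array([[fo,0,f["cx"]],[0,fo,f["cy"]],[0,0,1]])
    R=cv2.Rodrigues(np.array(f["rvec"],float))[0]; t=np.array(f["tvec"],float)
    return im,K,R,t
def ray(c,px):
    im,K,R,t=c; d=R.T@np.linalg.inv(K)@np.array([px[0],px[1],1.]); return -R.T@t,d
def onz(c,px,z):
    o,d=ray(c,px); return o+d*(z-o[2])/d[2]
def proj(c,P):
    im,K,R,t=c; p=K@(R@np.array(P,float)+t); return p[:2]/p[2]
def tri(c1,p1,c2,p2):
    o1,d1=ray(c1,p1);o2,d2=ray(c2,p2)
    s=np.linalg.lstsq(np.stack([d1,-d2],1),o2-o1,rcond=None)[0]
    a=o1+s[0]*d1;b=o2+s[1]*d2; return (a+b)/2,np.linalg.norm(a-b)
E
python3 - <<'E'
from h import *
for n in("scene","top"):
    c=cam(n); np.savez(f"pics/{n}0.npz",im=c[0],K=c[1],R=c[2],t=c[3])
    cv2.imwrite(f"pics/{n}0.png",cv2.resize(c[0][:,:,::-1],(800,600),interpolation=cv2.INTER_CUBIC))
    print(n,c[1],(-c[2].T@c[3]).round(),c[2].round(2))
print(env.state())
E
```

```text
scene [[449.7978497    0.         252.19483399]
 [  0.         449.7978497  199.44627722]
 [  0.           0.           1.        ]] [1454.  460. 1112.] [[-0.51  0.86  0.01]
 [ 0.61  0.38 -0.7 ]
 [-0.6  -0.35 -0.72]]
top [[477.09674252   0.         262.36666575]
 [  0.         477.09674252 189.85372944]
 [  0.           0.           1.        ]] [ 460.  -45. 1380.] [[-0.02 -1.    0.  ]
 [-0.99  0.02 -0.11]
 [ 0.11 -0.   -0.99]]
{'time_s': 0.1, 'qpos': array([-7.07610973e+01,  1.83482035e+01,  8.96978254e+01,  4.98174728e-04,
        7.20446233e+01, -1.14793075e+00]), 'qvel': array([ 0.05180592, -0.11501056, -0.21756284,  0.0130749 , -0.04146061,
        0.00644732]), 'effort': array([ 8.06920798e-05, -4.13330233e+01, -2.32509917e+01,  7.28945131e-02,
        4.22614056e-02, -6.41933661e-05]), 'ee_pos': array([ 200.14373259, -538.57149886,  213.21287684]), 'ee_rot': array([-1.79909375e+02, -2.28968526e-03,  2.03866777e+01]), 'force': array([-0.32839976,  0.02822453, -0.00441098]), 'torque': array([-0.0299373 ,  0.01107345,  0.02130491]), 'gripper_force': 0.0, 'gripper_width': 91.18667797314629}
```

View pics/scene0.png

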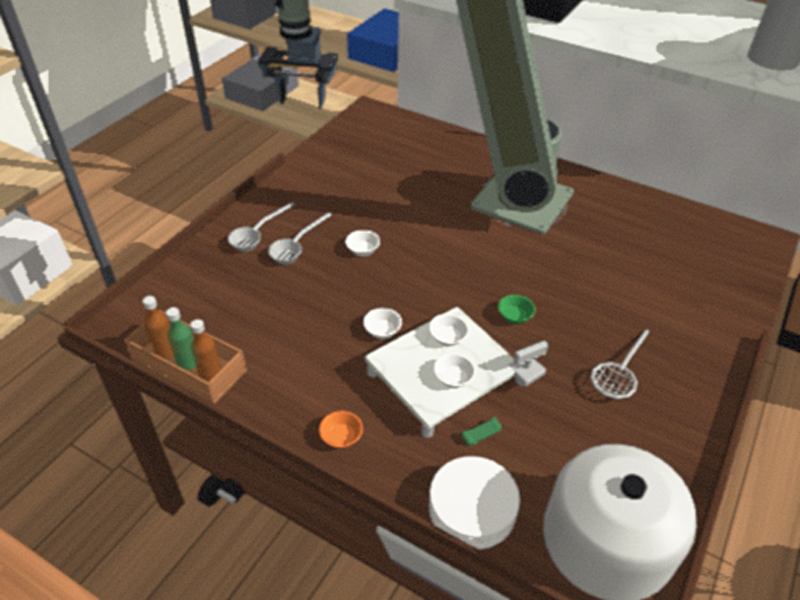

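View pics/top0.png

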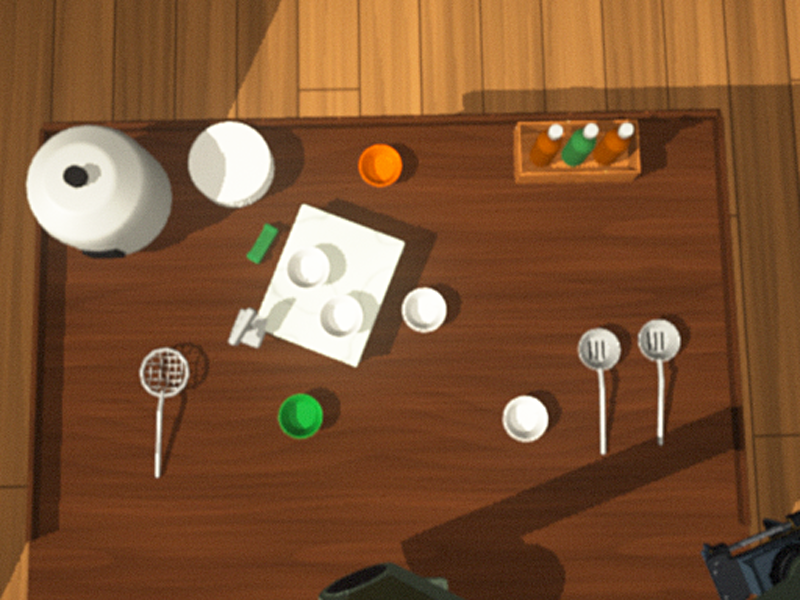

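The scene view has the riser at about (445,365) and the wing at (532,352). The top view has the wing at about (241,327) with the lug behind it at (255,333). I'll zoom in on both.

```bash
python3 - <<'E'
import numpy as np,cv2
a=np.load("pics/scene0.npz")["im"][200:290,225:365]; b=np.load("pics/top0.npz")["im"][125:240,135:275]
a=cv2.resize(a,None,fx=5,fy=5,interpolation=cv2.INTER_CUBIC)
b=cv2.resize(b,None,fx=5,fy=5,interpolation=cv2.INTER_CUBIC)
cv2.imwrite("pics/sc.png",a[:,:,::-1]);cv2.imwrite("pics/tc.png",b[:,:,::-1])
E
```

```text
(no output)
```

View pics/sc.png

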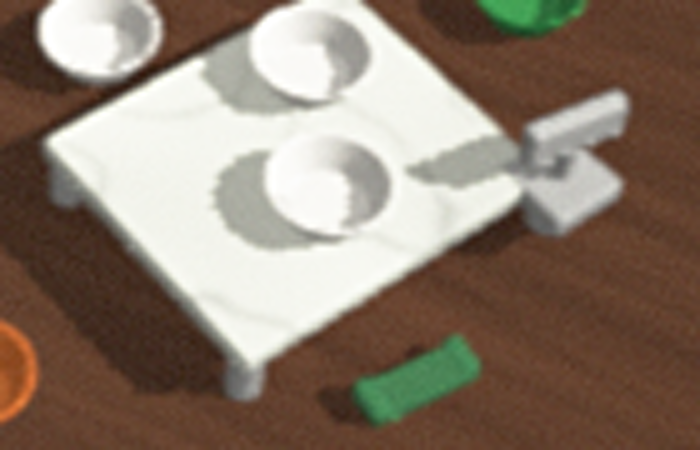

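View pics/tc.png

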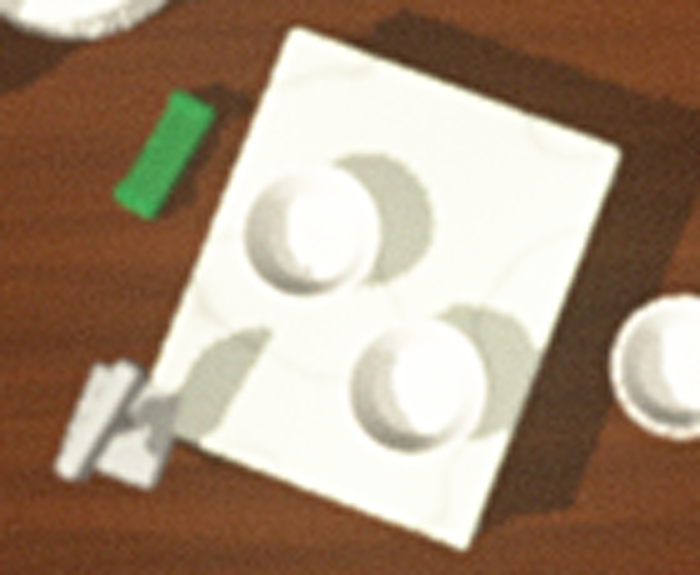

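```bash
cat > m.py <<'E'
from h import *
def ld(n):
    a=np.load(f"pics/{n}0.npz"); return a["im"],a["K"],a["R"],a["t"]
s,t=ld("scene"),ld("top")
fs=lambda u,v:(225+(u-2)/5,200+(v-2)/5)
ft=lambda u,v:(135+(u-2)/5,125+(v-2)/5)
E
python3 - <<'E'
from m import *
e1=onz(t,ft(116,362),102);e2=onz(t,ft(67,474),102)
print("wing ends",e1,e2,(e1+e2)/2,np.linalg.norm(e1-e2),np.degrees(np.arctan2(*(e1-e2)[[1,0]])))
a=onz(s,fs(620,95),102);b=onz(s,fs(530,131),102);print("scene",a,b,(a+b)/2)
P=[onz(t,ft(*p),z) for p,z in(((290,28),50),((620,150),53),((465,548),50))]
print(P); 
x=P[1]-P[2];y=P[0]-P[1];print(np.linalg.norm(x),np.linalg.norm(y),np.degrees(np.arctan2(x[1],x[0])),np.degrees(np.arctan2(-y[0],y[1])))
c=(P[0]+P[2])/2; th=np.arctan2(x[1],x[0])
R=np.array([[np.cos(th),-np.sin(th)],[np.sin(th),np.cos(th)]])
print("centre",c,"adj foot",c[:2]+R@[-125,105])
for n,u in(("rest",(165,155)),("d1",(312,230)),("d2",(418,385))):print(n,onz(t,ft(*u),10 if n=="rest" else 76))
# check scene deck corners
for p,z in(((250,360),50),((45,145),53)):print(onz(s,fs(*p),z))
E
```

```text
wing ends [583.08972543 232.85238895 102.        ] [523.44584368 258.97092464 102.        ] [553.26778456 245.9116568  102.        ] 65.11198458723464 -23.648998067622355
scene [525.36481226 261.09268615 102.        ] [580.03431996 226.30191181 102.        ] [552.69956611 243.69729898 102.        ]
[array([776.59855639, 145.63313222,  50.        ]), array([701.76018166, -40.4180711 ,  53.        ]), array([480.1988117 ,  50.27660236,  50.        ])]
239.42423530905063 200.5612938530455 -22.26141280117468 -21.9122659156429
centre [628.39868405  97.95486729  50.        ] adj foot [552.49301302 242.48281997]
rest [712.32652964 224.56354683  10.        ]
d1 [656.46088768 130.4465427   76.        ]
d2 [569.36103192  72.94301169  76.        ]
[776.65050978 147.69763313  50.        ]
[704.23816308 -36.27811086  53.        ]
```

>>> send_rows(motion=[{"tx": 0.08, "ty": -0.081, "gripper": -1}, {"tx": 0.08, "ty": -0.081}, {"tx": 0.08, "ty": -0.081}, {"tx": 0.08, "ty": -0.081}, {"tx": 0.08, "ty": -0.081}, {"tx": 0.08, "ty": -0.081}, {"tx": 0.08, "ty": -0.081}, {"tx": 0.08, "ty": -0.081}, {"tx": 0.08, "ty": -0.081}, {"tx": 0.08, "ty": -0.081}, {"tx": 0.08, "ty": -0.081}, {"tx": 0.08, "ty": -0.081}], grip_force=15)

```text
invalid input at $.motion[0]: expected keys tx, ty, tz, rx, ry, rz, gripper
```

>>> send_rows(motion=[{"tx": 0.08, "ty": -0.081, "tz": 0, "rx": 0, "ry": 0, "rz": 0, "gripper": -1}, {"tx": 0.08, "ty": -0.081, "tz": 0, "rx": 0, "ry": 0, "rz": 0, "gripper": -1}, {"tx": 0.08, "ty": -0.081, "tz": 0, "rx": 0, "ry": 0, "rz": 0, "gripper": -1}, {"tx": 0.08, "ty": -0.081, "tz": 0, "rx": 0, "ry": 0, "rz": 0, "gripper": -1}, {"tx": 0.08, "ty": -0.081, "tz": 0, "rx": 0, "ry": 0, "rz": 0, "gripper": -1}, {"tx": 0.08, "ty": -0.081, "tz": 0, "rx": 0, "ry": 0, "rz": 0, "gripper": -1}, {"tx": 0.08, "ty": -0.081, "tz": 0, "rx": 0, "ry": 0, "rz": 0, "gripper": -1}, {"tx": 0.08, "ty": -0.081, "tz": 0, "rx": 0, "ry": 0, "rz": 0, "gripper": -1}, {"tx": 0.08, "ty": -0.081, "tz": 0, "rx": 0, "ry": 0, "rz": 0, "gripper": -1}, {"tx": 0.08, "ty": -0.081, "tz": 0, "rx": 0, "ry": 0, "rz": 0, "gripper": -1}, {"tx": 0.08, "ty": -0.081, "tz": 0, "rx": 0, "ry": 0, "rz": 0, "gripper": -1}, {"tx": 0.08, "ty": -0.081, "tz": 0, "rx": 0, "ry": 0, "rz": 0, "gripper": -1}], grip_force=15)

```text
time_s: 1.6
ee_pos: [481.3, 85.6, 213.7]
ee_rot: [180.0, 0.0, 20.4]
force: [1.1, -1.1, -0.1]
gripper_width: 91.2
gripper_force: 0.0
```

>>> send_rows(motion=[{"tx": 0.0824, "ty": -0.0839, "tz": 0, "rx": 0, "ry": 0, "rz": 0, "gripper": -1}, {"tx": 0.0824, "ty": -0.0839, "tz": 0, "rx": 0, "ry": 0, "rz": 0, "gripper": -1}, {"tx": 0.0824, "ty": -0.0839, "tz": 0, "rx": 0, "ry": 0, "rz": 0, "gripper": -1}, {"tx": 0, "ty": 0, "tz": 0, "rx": 0, "ry": 0, "rz": -0.35, "gripper": -1}, {"tx": 0, "ty": 0, "tz": 0, "rx": 0, "ry": 0, "rz": -0.35, "gripper": -1}, {"tx": 0, "ty": 0, "tz": 0, "rx": 0, "ry": 0, "rz": -0.35, "gripper": -1}, {"tx": 0, "ty": 0, "tz": 0, "rx": 0, "ry": 0, "rz": -0.35, "gripper": -1}, {"tx": 0, "ty": 0, "tz": 0, "rx": 0, "ry": 0, "rz": -0.35, "gripper": -1}, {"tx": 0, "ty": 0, "tz": 0, "rx": 0, "ry": 0, "rz": -0.35, "gripper": -1}, {"tx": 0, "ty": 0, "tz": 0, "rx": 0, "ry": 0, "rz": -0.35, "gripper": -1}, {"tx": 0, "ty": 0, "tz": 0, "rx": 0, "ry": 0, "rz": -0.35, "gripper": -1}, {"tx": 0, "ty": 0, "tz": 0, "rx": 0, "ry": 0, "rz": -0.35, "gripper": -1}])

```text
time_s: 3.1
ee_pos: [552.7, 244.7, 213.3]
ee_rot: [-179.9, 0.0, 115.2]
force: [0.1, 0.7, -0.9]
gripper_width: 91.0
gripper_force: 0.0
```

>>> send_rows(motion=[{"tx": 0, "ty": 0, "tz": 0, "rx": 0, "ry": 0, "rz": -0.34, "gripper": -1}, {"tx": 0, "ty": 0, "tz": 0, "rx": 0, "ry": 0, "rz": -0.34, "gripper": -1}, {"tx": 0, "ty": 0, "tz": 0, "rx": 0, "ry": 0, "rz": -0.34, "gripper": -1}, {"tx": 0, "ty": 0, "tz": 0, "rx": 0, "ry": 0, "rz": -0.34, "gripper": -1}, {"tx": 0, "ty": 0, "tz": 0.1, "rx": 0, "ry": 0, "rz": 0, "gripper": -1}, {"tx": 0, "ty": 0, "tz": 0, "rx": 0, "ry": 0, "rz": 0, "gripper": -1}])

```text
time_s: 3.85
ee_pos: [550.1, 243.6, 160.2]
ee_rot: [-179.6, -0.4, 155.7]
force: [0.5, -0.2, 0.1]
gripper_width: 91.2
gripper_force: 0.0
```

```bash
python3 - <<'E'
from h import *
ims=[]
for n,r in(("scene",(150,290,270,410)),("top",(130,270,90,230))):
    c=cam(n); a=c[0][r[0]:r[1],r[2]:r[3]]; ims.append(cv2.resize(a,(400,400),interpolation=cv2.INTER_CUBIC))
cv2.imwrite("pics/h1.png",np.hstack(ims)[:,:,::-1])
s=env.state();print(s["ee_pos"],s["ee_rot"],s["qpos"],s["qvel"])
E
```

```text
[553.1384759  244.85732935 164.30020185] [-1.79980854e+02 -1.10411655e-02  1.55681373e+02] [ 2.27909165e+01  2.29282267e+01  8.99569687e+01 -5.36257716e-03
  6.71363466e+01 -4.28883738e+01] [ 0.03479993 -1.20373456 -2.08148361 -0.04336046 -0.30917313  0.00800541]
```

View pics/h1.png

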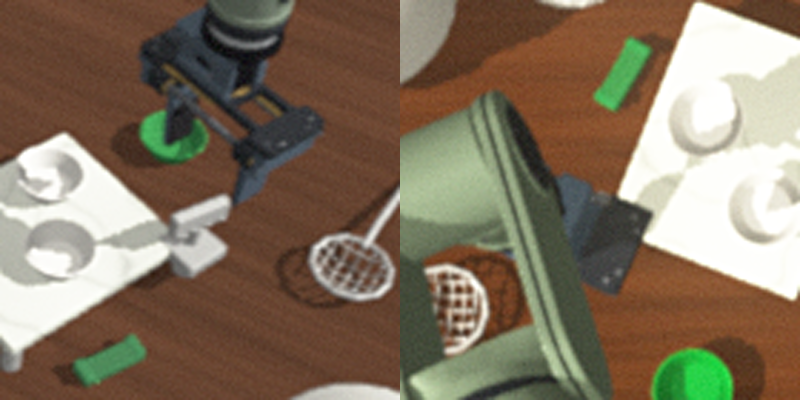

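The left half shows the open fingers above the wing at (202,225), and the orientation is right. Next I descend and pinch.

>>> send_rows(motion=[{"tx": 0, "ty": 0, "tz": 0.08, "rx": 0, "ry": 0, "rz": 0, "gripper": -1}, {"tx": 0, "ty": 0, "tz": 0.07, "rx": 0, "ry": 0, "rz": 0, "gripper": -1}, {"tx": 0, "ty": 0, "tz": 0.036, "rx": 0, "ry": 0, "rz": 0, "gripper": -1}, {"tx": 0, "ty": 0, "tz": 0, "rx": 0, "ry": 0, "rz": 0, "gripper": 0}, {"tx": 0, "ty": 0, "tz": 0, "rx": 0, "ry": 0, "rz": 0, "gripper": 0.4}, {"tx": 0, "ty": 0, "tz": 0, "rx": 0, "ry": 0, "rz": 0, "gripper": 0.6}, {"tx": 0, "ty": 0, "tz": 0, "rx": 0, "ry": 0, "rz": 0, "gripper": 0.6}], grip_force=12)

```text
time_s: 4.82
ee_pos: [553.5, 245.0, 71.9]
ee_rot: [179.9, 0.1, 155.7]
force: [-0.2, 0.3, 0.6]
gripper_width: 54.3
gripper_force: 0.0
```

>>> send_rows(motion=[{"tx": 0, "ty": 0, "tz": 0, "rx": 0, "ry": 0, "rz": 0, "gripper": 0.65}, {"tx": 0, "ty": 0, "tz": 0, "rx": 0, "ry": 0, "rz": 0, "gripper": 0.7}, {"tx": 0, "ty": 0, "tz": 0, "rx": 0, "ry": 0, "rz": 0, "gripper": 1}, {"tx": 0, "ty": 0, "tz": 0, "rx": 0, "ry": 0, "rz": 0, "gripper": 1}])

```text
time_s: 5.32
ee_pos: [552.8, 244.4, 70.8]
ee_rot: [-179.9, 0.0, 155.7]
force: [0.4, -2.5, 0.6]
gripper_width: 14.4
gripper_force: 12.2
```

>>> send_rows(motion=[{"tx": 0, "ty": 0, "tz": 0, "rx": 0, "ry": 0, "rz": 0.25, "gripper": 1}, {"tx": 0, "ty": 0, "tz": 0, "rx": 0, "ry": 0, "rz": 0.25, "gripper": 1}, {"tx": 0, "ty": 0, "tz": 0, "rx": 0, "ry": 0, "rz": 0.25, "gripper": 1}, {"tx": 0, "ty": 0, "tz": 0, "rx": 0, "ry": 0, "rz": 0.25, "gripper": 1}, {"tx": 0, "ty": 0, "tz": 0, "rx": 0, "ry": 0, "rz": 0.25, "gripper": 1}, {"tx": 0, "ty": 0, "tz": 0, "rx": 0, "ry": 0, "rz": 0.25, "gripper": 1}])

```text
time_s: 6.08
ee_pos: [553.2, 244.2, 70.8]
ee_rot: [-180.0, 0.1, 110.5]
force: [1.2, -0.6, -0.4]
gripper_width: 13.9
gripper_force: 12.0
```

```bash
python3 - <<'E'
from h import *
for k in range(2):
    cam("top"); s=env.state();print(s["ee_pos"].round(1),s["ee_rot"].round(1),s["force"].round(1),s["torque"].round(3),s["gripper_width"],s["gripper_force"])
E
```

```text
[553.2 244.2  70.8] [-1.800e+02  1.000e-01  1.103e+02] [ 0.8 -2.4 -0.6] [-0.388 -0.287 -0.073] 13.621403693462366 12.000459842383862
[553.2 244.2  70.8] [-1.800e+02  1.000e-01  1.107e+02] [ 1.9 -2.6 -1.4] [-0.454 -0.318 -0.043] 13.725418968562009 12.000824399292469
```

>>> send_rows(motion=[{"tx": 0, "ty": 0, "tz": 0, "rx": 0, "ry": 0, "rz": 0.25, "gripper": 1}, {"tx": 0, "ty": 0, "tz": 0, "rx": 0, "ry": 0, "rz": 0.25, "gripper": 1}, {"tx": 0, "ty": 0, "tz": 0, "rx": 0, "ry": 0, "rz": 0.25, "gripper": 1}, {"tx": 0, "ty": 0, "tz": 0, "rx": 0, "ry": 0, "rz": 0.25, "gripper": 1}, {"tx": 0, "ty": 0, "tz": 0, "rx": 0, "ry": 0, "rz": 0.25, "gripper": 1}, {"tx": 0, "ty": 0, "tz": 0, "rx": 0, "ry": 0, "rz": 0.25, "gripper": 1}, {"tx": 0, "ty": 0, "tz": 0, "rx": 0, "ry": 0, "rz": 0.25, "gripper": 1}, {"tx": 0, "ty": 0, "tz": 0, "rx": 0, "ry": 0, "rz": 0.25, "gripper": 1}, {"tx": 0, "ty": 0, "tz": 0, "rx": 0, "ry": 0, "rz": 0.25, "gripper": 1}, {"tx": 0, "ty": 0, "tz": 0, "rx": 0, "ry": 0, "rz": 0.25, "gripper": 1}, {"tx": 0, "ty": 0, "tz": 0, "rx": 0, "ry": 0, "rz": 0.25, "gripper": 1}])

```text
time_s: 7.55
ee_pos: [554.4, 243.1, 70.8]
ee_rot: [179.8, -0.1, 28.2]
force: [3.7, -6.7, -2.2]
gripper_width: 14.0
gripper_force: 12.0
```

```bash
python3 - <<'E'
from h import *
for k in range(2):
    c=cam("scene"); s=env.state();print(s["ee_pos"].round(1),s["ee_rot"].round(1),s["force"].round(1),s["torque"].round(3),s["gripper_width"],s["gripper_force"])
a=cv2.resize(c[0][170:300,220:380],(800,650))[:600,:,::-1]; cv2.imwrite("pics/h2.png",a)
E
```

```text
[554.5 243.1  70.8] [ 1.798e+02 -1.000e-01  2.800e+01] [ 3.6 -5.8 -1.1] [-1.171 -0.97  -0.047] 14.278706728769713 11.997761595994234
[554.4 243.1  70.8] [ 1.798e+02 -1.000e-01  2.830e+01] [ 3.  -5.3 -1.3] [-1.193 -0.957 -0.042] 14.32814597346712 12.00081679970026
```

View pics/h2.png

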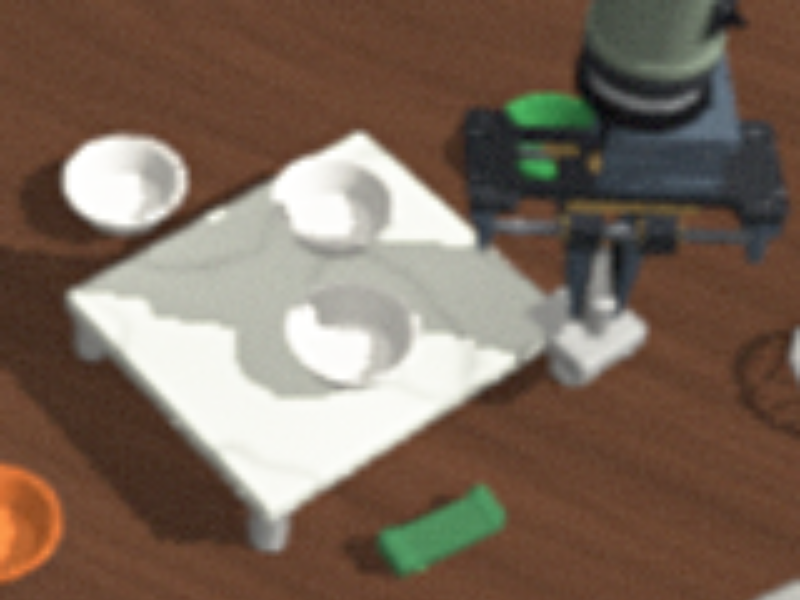

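>>> send_rows(motion=[{"tx": 0, "ty": 0, "tz": 0, "rx": 0, "ry": 0, "rz": 0, "gripper": 0.3}, {"tx": 0, "ty": 0, "tz": 0, "rx": 0, "ry": 0, "rz": 0, "gripper": 0.3}, {"tx": 0, "ty": 0, "tz": -0.06, "rx": 0, "ry": 0, "rz": 0, "gripper": 0.3}, {"tx": 0, "ty": 0, "tz": -0.08, "rx": 0, "ry": 0, "rz": 0, "gripper": 0.3}])

```text
time_s: 8.15
ee_pos: [551.9, 244.9, 140.6]
ee_rot: [-179.9, 0.2, 28.3]
force: [-0.3, -0.7, 0.5]
gripper_width: 32.0
gripper_force: 0.0
```

>>> send_rows(motion=[{"tx": 0, "ty": 0.12, "tz": 0, "rx": 0, "ry": 0, "rz": 0, "gripper": 1}, {"tx": 0, "ty": 0.12, "tz": 0, "rx": 0, "ry": 0, "rz": 0, "gripper": 1}, {"tx": 0, "ty": 0.12, "tz": 0, "rx": 0, "ry": 0, "rz": 0, "gripper": 1}, {"tx": 0, "ty": 0.12, "tz": 0, "rx": 0, "ry": 0, "rz": 0, "gripper": 1}, {"tx": 0, "ty": 0.12, "tz": 0, "rx": 0, "ry": 0, "rz": 0, "gripper": 1}, {"tx": 0, "ty": 0, "tz": 0.12, "rx": 0, "ry": 0, "rz": 0, "gripper": 1}, {"tx": 0, "ty": 0, "tz": 0.02, "rx": 0, "ry": 0, "rz": 0, "gripper": 1}, {"tx": 0, "ty": 0, "tz": 0, "rx": 0, "ry": 0, "rz": 0, "gripper": 1}])

```text
time_s: 9.15
ee_pos: [694.3, -18.7, 70.8]
ee_rot: [-179.9, 0.1, 28.3]
force: [0.6, 0.0, 1.2]
gripper_width: 0.3
gripper_force: 0.0
```

>>> send_rows(motion=[{"tx": 0, "ty": 0, "tz": 0.03, "rx": 0, "ry": 0, "rz": 0, "gripper": 1}, {"tx": 0, "ty": 0, "tz": 0.004, "rx": 0, "ry": 0, "rz": 0, "gripper": 1}, {"tx": 0, "ty": 0, "tz": 0, "rx": 0, "ry": 0, "rz": 0, "gripper": 1}])

```text
time_s: 9.52
ee_pos: [694.9, -19.3, 54.5]
ee_rot: [180.0, -0.0, 28.2]
force: [0.0, -0.2, 0.8]
gripper_width: 0.5
gripper_force: 0.0
```

>>> send_rows(motion=[{"tx": 0, "ty": 0, "tz": 0.002, "rx": 0, "ry": 0, "rz": 0, "gripper": 1}, {"tx": 0, "ty": 0, "tz": 0, "rx": 0, "ry": 0, "rz": 0, "gripper": 1}])

```text
time_s: 9.78
ee_pos: [694.8, -19.6, 53.2]
ee_rot: [180.0, -0.0, 28.2]
force: [0.7, -0.1, -0.3]
gripper_width: 0.5
gripper_force: 0.0
```

>>> send_rows(motion=[{"tx": 0, "ty": 0, "tz": 0.002, "rx": 0, "ry": 0, "rz": 0, "gripper": 1}, {"tx": 0, "ty": 0, "tz": 0, "rx": 0, "ry": 0, "rz": 0, "gripper": 1}])

```text
time_s: 10.02
ee_pos: [694.6, -19.7, 51.9]
ee_rot: [180.0, 0.0, 28.2]
force: [0.3, 0.4, 0.7]
gripper_width: 0.4
gripper_force: 0.0
```

>>> send_rows(motion=[{"tx": 0, "ty": 0, "tz": 0.001, "rx": 0, "ry": 0, "rz": 0, "gripper": 1}, {"tx": 0, "ty": 0, "tz": 0, "rx": 0, "ry": 0, "rz": 0, "gripper": 1}])

```text
time_s: 10.28
ee_pos: [694.7, -19.7, 51.7]
ee_rot: [180.0, -0.0, 28.2]
force: [-0.8, -1.7, 2.1]
gripper_width: 0.6
gripper_force: 0.9
```

>>> send_rows(motion=[{"tx": 0, "ty": 0, "tz": 0.001, "rx": 0, "ry": 0, "rz": 0, "gripper": 1}, {"tx": 0, "ty": 0, "tz": 0, "rx": 0, "ry": 0, "rz": 0, "gripper": 1}])

```text
time_s: 10.52
ee_pos: [694.7, -19.8, 51.4]
ee_rot: [180.0, -0.0, 28.2]
force: [-1.8, 0.4, 3.7]
gripper_width: 0.4
gripper_force: 1.8
```

>>> send_rows(motion=[{"tx": 0, "ty": 0, "tz": 0.001, "rx": 0, "ry": 0, "rz": 0, "gripper": 1}, {"tx": 0, "ty": 0, "tz": 0, "rx": 0, "ry": 0, "rz": 0, "gripper": 1}])

```text
time_s: 10.78
ee_pos: [694.8, -20.0, 50.7]
ee_rot: [180.0, -0.0, 28.2]
force: [-0.9, -1.2, 5.0]
gripper_width: 0.2
gripper_force: 2.2
```

>>> send_rows(motion=[{"tx": 0, "ty": 0, "tz": 0.001, "rx": 0, "ry": 0, "rz": 0, "gripper": 1}, {"tx": 0, "ty": 0, "tz": 0, "rx": 0, "ry": 0, "rz": 0, "gripper": 1}])

```text
time_s: 11.02
ee_pos: [694.8, -20.2, 50.3]
ee_rot: [179.9, -0.0, 28.2]
force: [-1.6, -2.3, 4.0]
gripper_width: 0.8
gripper_force: 2.7
```

>>> send_rows(motion=[{"tx": 0, "ty": 0, "tz": 0.001, "rx": 0, "ry": 0, "rz": 0, "gripper": 1}, {"tx": 0, "ty": 0, "tz": 0, "rx": 0, "ry": 0, "rz": 0, "gripper": 1}])

```text
time_s: 11.28
ee_pos: [694.8, -20.1, 50.3]
ee_rot: [179.9, -0.0, 28.2]
force: [-2.4, -3.0, 7.0]
gripper_width: 0.6
gripper_force: 3.7
```

>>> send_rows(motion=[{"tx": 0, "ty": 0, "tz": 0.001, "rx": 0, "ry": 0, "rz": 0, "gripper": 1}, {"tx": 0, "ty": 0, "tz": 0, "rx": 0, "ry": 0, "rz": 0, "gripper": 1}])

```text
time_s: 11.52
ee_pos: [694.9, -20.2, 50.3]
ee_rot: [179.9, -0.0, 28.2]
force: [-2.8, -2.5, 8.8]
gripper_width: 0.4
gripper_force: 4.8
```

>>> send_rows(motion=[{"tx": 0, "ty": 0, "tz": 0.001, "rx": 0, "ry": 0, "rz": 0, "gripper": 1}, {"tx": 0, "ty": 0, "tz": 0, "rx": 0, "ry": 0, "rz": 0, "gripper": 1}])

```text
time_s: 11.78
ee_pos: [694.9, -20.2, 50.3]
ee_rot: [179.9, -0.0, 28.2]
force: [-3.4, -3.0, 11.9]
gripper_width: 0.5
gripper_force: 5.8
```

>>> send_rows(motion=[{"tx": 0, "ty": 0, "tz": -0.06, "rx": 0, "ry": 0, "rz": 0, "gripper": 1}, {"tx": 0, "ty": 0, "tz": -0.12, "rx": 0, "ry": 0, "rz": 0, "gripper": 0}, {"tx": 0, "ty": -0.1186, "tz": 0, "rx": 0, "ry": 0, "rz": 0, "gripper": 0}, {"tx": 0, "ty": -0.1186, "tz": 0, "rx": 0, "ry": 0, "rz": 0, "gripper": 0}, {"tx": 0, "ty": -0.1186, "tz": 0, "rx": 0, "ry": 0, "rz": 0, "gripper": 0}, {"tx": 0, "ty": -0.1186, "tz": 0, "rx": 0, "ry": 0, "rz": 0, "gripper": 0}, {"tx": 0, "ty": -0.1186, "tz": 0, "rx": 0, "ry": 0, "rz": 0, "gripper": 0}, {"tx": 0, "ty": 0, "tz": 0, "rx": 0, "ry": 0, "rz": 0, "gripper": 0}])

```text
time_s: 12.78
ee_pos: [552.2, 245.4, 137.7]
ee_rot: [-179.9, 0.1, 28.5]
force: [0.2, -0.7, 0.5]
gripper_width: 45.7
gripper_force: 0.0
```

>>> send_rows(motion=[{"tx": 0, "ty": 0, "tz": 0.11, "rx": 0, "ry": 0, "rz": 0, "gripper": 0}, {"tx": 0, "ty": 0, "tz": 0.024, "rx": 0, "ry": 0, "rz": 0, "gripper": 0}, {"tx": 0, "ty": 0, "tz": 0, "rx": 0, "ry": 0, "rz": 0, "gripper": 1}, {"tx": 0, "ty": 0, "tz": 0, "rx": 0, "ry": 0, "rz": 0, "gripper": 1}, {"tx": 0, "ty": 0, "tz": 0, "rx": 0, "ry": 0, "rz": 0, "gripper": 1}, {"tx": 0, "ty": 0, "tz": 0, "rx": 0, "ry": 0, "rz": 0, "gripper": 1}])

```text
time_s: 13.52
ee_pos: [555.4, 242.2, 72.8]
ee_rot: [-180.0, -0.2, 28.2]
force: [-1.3, 0.9, 2.4]
gripper_width: 14.0
gripper_force: 12.0
```

>>> send_rows(motion=[{"tx": 0, "ty": 0, "tz": 0, "rx": 0, "ry": 0, "rz": 0.24, "gripper": 1}, {"tx": 0, "ty": 0, "tz": 0, "rx": 0, "ry": 0, "rz": 0.24, "gripper": 1}, {"tx": 0, "ty": 0, "tz": 0, "rx": 0, "ry": 0, "rz": 0.24, "gripper": 1}, {"tx": 0, "ty": 0, "tz": 0, "rx": 0, "ry": 0, "rz": 0.24, "gripper": 1}, {"tx": 0, "ty": 0, "tz": 0, "rx": 0, "ry": 0, "rz": 0.24, "gripper": 1}, {"tx": 0, "ty": 0, "tz": 0, "rx": 0, "ry": 0, "rz": 0.24, "gripper": 1}, {"tx": 0, "ty": 0, "tz": 0, "rx": 0, "ry": 0, "rz": 0.24, "gripper": 1}, {"tx": 0, "ty": 0, "tz": 0, "rx": 0, "ry": 0, "rz": 0.02, "gripper": 1}])

```text
time_s: 14.52
ee_pos: [555.5, 241.1, 72.8]
ee_rot: [-180.0, -0.1, -22.7]
force: [-0.3, -3.4, 5.2]
gripper_width: 13.6
gripper_force: 12.0
```

>>> send_rows(motion=[{"tx": 0, "ty": 0, "tz": 0, "rx": 0, "ry": 0, "rz": 0, "gripper": 1}, {"tx": 0, "ty": 0, "tz": 0, "rx": 0, "ry": 0, "rz": 0, "gripper": 0}, {"tx": 0, "ty": 0, "tz": 0, "rx": 0, "ry": 0, "rz": 0, "gripper": 0}, {"tx": 0, "ty": 0, "tz": 0, "rx": 0, "ry": 0, "rz": 0, "gripper": 0}, {"tx": 0, "ty": 0, "tz": -0.06, "rx": 0, "ry": 0, "rz": 0, "gripper": 0}, {"tx": 0, "ty": 0, "tz": -0.06, "rx": 0, "ry": 0, "rz": 0, "gripper": 0}, {"tx": 0, "ty": 0, "tz": 0, "rx": 0, "ry": 0, "rz": 0, "gripper": 0}])

```text
time_s: 15.4
ee_pos: [556.1, 242.5, 133.6]
ee_rot: [-179.8, -0.2, -22.8]
force: [0.2, -0.1, -0.5]
gripper_width: 45.5
gripper_force: 0.0
```

>>> send_rows(motion=[{"tx": 0.092, "ty": 0.075, "tz": 0, "rx": 0, "ry": 0, "rz": 0, "gripper": 1}, {"tx": 0.092, "ty": 0.075, "tz": 0, "rx": 0, "ry": 0, "rz": 0, "gripper": 1}, {"tx": 0.092, "ty": 0.075, "tz": 0, "rx": 0, "ry": 0, "rz": 0, "gripper": 1}, {"tx": 0.092, "ty": 0.075, "tz": 0, "rx": 0, "ry": 0, "rz": 0, "gripper": 1}, {"tx": 0.092, "ty": 0.075, "tz": 0, "rx": 0, "ry": 0, "rz": 0, "gripper": 1}, {"tx": 0, "ty": 0, "tz": 0.12, "rx": 0, "ry": 0, "rz": 0, "gripper": 1}, {"tx": 0, "ty": 0, "tz": 0.036, "rx": 0, "ry": 0, "rz": 0, "gripper": 1}, {"tx": 0, "ty": 0, "tz": 0, "rx": 0, "ry": 0, "rz": 0, "gripper": 1}, {"tx": 0, "ty": 0, "tz": 0, "rx": 0, "ry": 0, "rz": 0, "gripper": 1}])

```text
time_s: 16.52
ee_pos: [693.7, -19.5, 53.4]
ee_rot: [180.0, 0.0, -22.8]
force: [0.5, 0.1, -0.2]
gripper_width: 0.6
gripper_force: 0.0
```

>>> send_rows(motion=[{"tx": 0, "ty": 0, "tz": 0.003, "rx": 0, "ry": 0, "rz": 0, "gripper": 1}, {"tx": 0, "ty": 0, "tz": 0, "rx": 0, "ry": 0, "rz": 0, "gripper": 1}])

```text
time_s: 16.77
ee_pos: [693.8, -19.9, 51.9]
ee_rot: [180.0, 0.0, -22.8]
force: [-0.3, -0.1, 0.4]
gripper_width: 0.4
gripper_force: 0.0
```

>>> send_rows(motion=[{"tx": 0, "ty": 0, "tz": 0.002, "rx": 0, "ry": 0, "rz": 0, "gripper": 1}, {"tx": 0, "ty": 0, "tz": 0, "rx": 0, "ry": 0, "rz": 0, "gripper": 1}])

```text
time_s: 17.02
ee_pos: [693.8, -20.3, 50.8]
ee_rot: [180.0, 0.0, -22.8]
force: [0.1, 0.1, -0.2]
gripper_width: 0.6
gripper_force: 0.0
```

>>> send_rows(motion=[{"tx": 0, "ty": 0, "tz": 0.001, "rx": 0, "ry": 0, "rz": 0, "gripper": 1}, {"tx": 0, "ty": 0, "tz": 0, "rx": 0, "ry": 0, "rz": 0, "gripper": 1}])

```text
time_s: 17.27
ee_pos: [693.9, -20.4, 50.4]
ee_rot: [180.0, -0.0, -22.8]
force: [-0.7, -0.6, 0.1]
gripper_width: 0.3
gripper_force: 0.0
```

>>> send_rows(motion=[{"tx": 0, "ty": 0, "tz": 0.001, "rx": 0, "ry": 0, "rz": 0, "gripper": 1}, {"tx": 0, "ty": 0, "tz": 0, "rx": 0, "ry": 0, "rz": 0, "gripper": 1}])

```text
time_s: 17.52
ee_pos: [694.0, -20.4, 50.3]
ee_rot: [180.0, -0.0, -22.8]
force: [-1.0, -0.3, 3.6]
gripper_width: 0.4
gripper_force: 1.3
```

>>> send_rows(motion=[{"tx": 0, "ty": 0, "tz": 0.001, "rx": 0, "ry": 0, "rz": 0, "gripper": 1}, {"tx": 0, "ty": 0, "tz": 0, "rx": 0, "ry": 0, "rz": 0, "gripper": 1}])

```text
time_s: 17.77
ee_pos: [694.0, -20.4, 50.3]
ee_rot: [-180.0, -0.0, -22.8]
force: [-1.7, -0.8, 5.5]
gripper_width: 0.6
gripper_force: 2.7
```

>>> send_rows(motion=[{"tx": 0, "ty": 0, "tz": -0.02, "rx": 0, "ry": 0, "rz": 0, "gripper": 1}, {"tx": 0, "ty": -0.115, "tz": 0, "rx": 0, "ry": 0, "rz": 0, "gripper": 1}, {"tx": 0, "ty": -0.115, "tz": 0, "rx": 0, "ry": 0, "rz": 0, "gripper": 1}, {"tx": 0, "ty": -0.115, "tz": 0, "rx": 0, "ry": 0, "rz": 0, "gripper": 1}, {"tx": 0, "ty": 0, "tz": 0, "rx": 0, "ry": 0, "rz": 0, "gripper": 1}, {"tx": 0, "ty": 0, "tz": 0.015, "rx": 0, "ry": 0, "rz": 0, "gripper": 1}, {"tx": 0, "ty": 0, "tz": 0, "rx": 0, "ry": 0, "rz": 0, "gripper": 1}, {"tx": 0, "ty": 0, "tz": 0, "rx": 0, "ry": 0, "rz": 0, "gripper": 1}])

```text
time_s: 18.77
ee_pos: [760.6, 137.2, 52.0]
ee_rot: [180.0, 0.0, -22.9]
force: [0.1, -0.3, 0.8]
gripper_width: 0.8
gripper_force: 0.0
```

>>> send_rows(motion=[{"tx": 0, "ty": 0, "tz": 0.001, "rx": 0, "ry": 0, "rz": 0, "gripper": 1}, {"tx": 0, "ty": 0, "tz": 0, "rx": 0, "ry": 0, "rz": 0, "gripper": 1}])

```text
time_s: 19.02
ee_pos: [760.8, 138.2, 51.6]
ee_rot: [-180.0, -0.0, -22.8]
force: [-1.0, -0.2, -0.1]
gripper_width: 0.4
gripper_force: 0.0
```

>>> send_rows(motion=[{"tx": 0, "ty": 0, "tz": 0.001, "rx": 0, "ry": 0, "rz": 0, "gripper": 1}, {"tx": 0, "ty": 0, "tz": 0, "rx": 0, "ry": 0, "rz": 0, "gripper": 1}])

```text
time_s: 19.27
ee_pos: [760.8, 138.7, 50.9]
ee_rot: [180.0, -0.0, -22.8]
force: [0.5, -0.7, 0.3]
gripper_width: 0.5
gripper_force: 0.0
```

>>> send_rows(motion=[{"tx": 0, "ty": 0, "tz": 0.001, "rx": 0, "ry": 0, "rz": 0, "gripper": 1}, {"tx": 0, "ty": 0, "tz": 0, "rx": 0, "ry": 0, "rz": 0, "gripper": 1}])

```text
time_s: 19.52
ee_pos: [760.8, 138.7, 50.4]
ee_rot: [180.0, -0.0, -22.8]
force: [0.2, 0.4, -0.2]
gripper_width: 0.8
gripper_force: 0.0
```

>>> send_rows(motion=[{"tx": 0, "ty": 0, "tz": 0.001, "rx": 0, "ry": 0, "rz": 0, "gripper": 1}, {"tx": 0, "ty": 0, "tz": 0, "rx": 0, "ry": 0, "rz": 0, "gripper": 1}])

```text
time_s: 19.77
ee_pos: [760.8, 138.7, 50.3]
ee_rot: [-180.0, -0.0, -22.8]
force: [-0.4, 0.5, 2.7]
gripper_width: 0.5
gripper_force: 1.2
```

>>> send_rows(motion=[{"tx": 0, "ty": 0, "tz": 0.001, "rx": 0, "ry": 0, "rz": 0, "gripper": 1}, {"tx": 0, "ty": 0, "tz": 0, "rx": 0, "ry": 0, "rz": 0, "gripper": 1}])

```text
time_s: 20.02
ee_pos: [760.8, 138.8, 50.3]
ee_rot: [-180.0, -0.0, -22.8]
force: [-2.4, -0.3, 4.4]
gripper_width: 0.4
gripper_force: 2.5
```

>>> send_rows(motion=[{"tx": 0, "ty": 0, "tz": -0.11, "rx": 0, "ry": 0, "rz": 0, "gripper": 1}, {"tx": -0.085, "ty": 0.071, "tz": 0, "rx": 0, "ry": 0, "rz": 0, "gripper": 1}, {"tx": -0.085, "ty": 0.071, "tz": 0, "rx": 0, "ry": 0, "rz": 0, "gripper": 1}, {"tx": -0.085, "ty": 0.071, "tz": 0, "rx": 0, "ry": 0, "rz": 0, "gripper": 1}, {"tx": -0.085, "ty": 0.071, "tz": 0, "rx": 0, "ry": 0, "rz": 0, "gripper": 1}, {"tx": -0.085, "ty": 0.071, "tz": 0, "rx": 0, "ry": 0, "rz": 0, "gripper": 1}, {"tx": 0, "ty": 0, "tz": 0, "rx": 0, "ry": 0, "rz": 0, "gripper": 1}, {"tx": 0, "ty": 0, "tz": 0.09, "rx": 0, "ry": 0, "rz": 0, "gripper": 1}, {"tx": 0, "ty": 0, "tz": 0.015, "rx": 0, "ry": 0, "rz": 0, "gripper": 1}, {"tx": 0, "ty": 0, "tz": 0, "rx": 0, "ry": 0, "rz": 0, "gripper": 1}, {"tx": 0, "ty": 0, "tz": 0, "rx": 0, "ry": 0, "rz": 0, "gripper": 1}])

```text
time_s: 21.4
ee_pos: [497.4, 57.7, 52.6]
ee_rot: [-180.0, -0.1, -22.8]
force: [-0.1, 0.5, 0.8]
gripper_width: 0.4
gripper_force: 0.0
```

>>> send_rows(motion=[{"tx": 0, "ty": 0, "tz": 0.001, "rx": 0, "ry": 0, "rz": 0, "gripper": 1}, {"tx": 0, "ty": 0, "tz": 0, "rx": 0, "ry": 0, "rz": 0, "gripper": 1}])

```text
time_s: 21.65
ee_pos: [496.4, 57.5, 51.7]
ee_rot: [-180.0, -0.0, -22.8]
force: [-0.4, 0.4, 0.3]
gripper_width: 0.3
gripper_force: 0.0
```

>>> send_rows(motion=[{"tx": 0, "ty": 0, "tz": 0.001, "rx": 0, "ry": 0, "rz": 0, "gripper": 1}, {"tx": 0, "ty": 0, "tz": 0, "rx": 0, "ry": 0, "rz": 0, "gripper": 1}])

```text
time_s: 21.9
ee_pos: [496.1, 57.5, 51.0]
ee_rot: [180.0, -0.0, -22.8]
force: [0.3, -0.4, -0.9]
gripper_width: 0.2
gripper_force: 0.0
```

>>> send_rows(motion=[{"tx": 0, "ty": 0, "tz": 0.001, "rx": 0, "ry": 0, "rz": 0, "gripper": 1}, {"tx": 0, "ty": 0, "tz": 0, "rx": 0, "ry": 0, "rz": 0, "gripper": 1}])

```text
time_s: 22.15
ee_pos: [496.1, 57.4, 50.4]
ee_rot: [180.0, 0.0, -22.8]
force: [0.7, -0.5, 0.1]
gripper_width: 0.5
gripper_force: 0.0
```

>>> send_rows(motion=[{"tx": 0, "ty": 0, "tz": 0.001, "rx": 0, "ry": 0, "rz": 0, "gripper": 1}, {"tx": 0, "ty": 0, "tz": 0, "rx": 0, "ry": 0, "rz": 0, "gripper": 1}])

```text
time_s: 22.4
ee_pos: [496.1, 57.5, 50.3]
ee_rot: [-180.0, -0.0, -22.8]
force: [-0.4, 0.5, 4.1]
gripper_width: 0.5
gripper_force: 2.2
```

>>> send_rows(motion=[{"tx": 0, "ty": 0, "tz": 0.001, "rx": 0, "ry": 0, "rz": 0, "gripper": 1}, {"tx": 0, "ty": 0, "tz": 0, "rx": 0, "ry": 0, "rz": 0, "gripper": 1}])

```text
time_s: 22.65
ee_pos: [496.1, 57.5, 50.3]
ee_rot: [-180.0, -0.0, -22.8]
force: [-2.0, 0.9, 9.0]
gripper_width: 0.5
gripper_force: 4.2
```

All three plain corners read 50.3 and were stiff on first contact, so the riser is seated. I'll retract and check.

>>> send_rows(motion=[{"tx": 0, "ty": 0, "tz": -0.1, "rx": 0, "ry": 0, "rz": 0, "gripper": 1}, {"tx": 0, "ty": 0, "tz": -0.12, "rx": 0, "ry": 0, "rz": 0, "gripper": 1}, {"tx": -0.03, "ty": 0.11, "tz": 0, "rx": 0, "ry": 0, "rz": 0, "gripper": 1}, {"tx": -0.03, "ty": 0.11, "tz": 0, "rx": 0, "ry": 0, "rz": 0, "gripper": 1}, {"tx": -0.03, "ty": 0.11, "tz": 0, "rx": 0, "ry": 0, "rz": 0, "gripper": 1}, {"tx": -0.03, "ty": 0.11, "tz": 0, "rx": 0, "ry": 0, "rz": 0, "gripper": 1}, {"tx": 0, "ty": 0, "tz": 0, "rx": 0, "ry": 0, "rz": 0, "gripper": 1}, {"tx": 0, "ty": 0, "tz": 0, "rx": 0, "ry": 0, "rz": 0, "gripper": 1}])

```text
time_s: 23.65
ee_pos: [355.9, -122.1, 159.5]
ee_rot: [-180.0, -0.1, -22.9]
force: [0.1, 0.5, -0.7]
gripper_width: 0.3
gripper_force: 0.0
```

```bash
python3 - <<'E'
from h import *
ims=[]
for n,r in(("scene",(180,300,225,365)),("top",(120,240,135,275))):
    c=cam(n); a=c[0][r[0]:r[1],r[2]:r[3]]; ims.append(cv2.resize(a,(400,343),interpolation=cv2.INTER_CUBIC))
cv2.imwrite("pics/f.png",np.hstack(ims)[:,:,::-1]); print(env.state()["ee_pos"])
E
```

```text
[ 356.33244645 -121.40039888  159.4223838 ]
```

View pics/f.png

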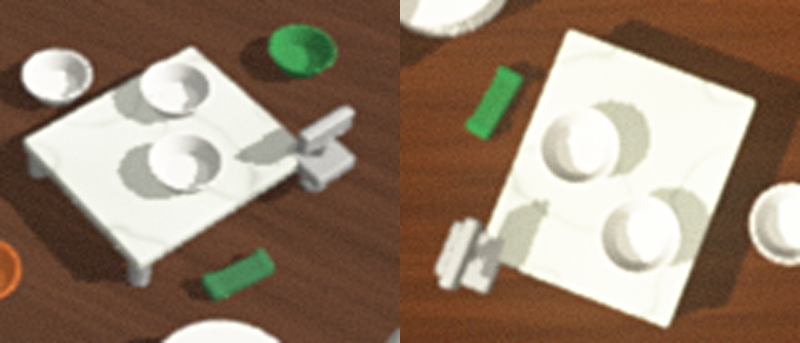

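The riser is in its place with both dishes on the deck. The wing at (465,255) is released, and the nearby dish and chopstick rest have not moved. I'm handing in now.

```bash
python3 -c "
from workcell import env
print(env.job_done())"
```

```text
the job is handed in; nothing more can be done
None
```

I turned the wing about 179° clockwise, and the riser now stands on all four feet: pressing each of the three plain corners showed no rocking (all level within about 0.1 mm). The wing is released, both dishes are still on the riser, and the job was handed in at about 24 s.

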